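# Feed a tube rack past a sprung gate

### The job

A rack of blood tubes waits in a guide lane in front of a sprung gate. Press the gate's long treadle down with one fingertip and keep the gate fully open while the other finger pushes the rack from behind along the lane, past the gate, until it stands up against the end stop; then take the hand away so that the gate springs shut behind the rack. Only push: do not lift or tip the rack, do not let the gate drop on it while it passes, and leave the coverslip box, the small oil bottle and the marker beside the lane where they are.

Things in the scene. Friction and masses are not known exactly. Their poses are not given: they have to be found in the camera images.
- lane: Fixed guide lane: base plate 160 (x) by 435 mm (y), 4 mm thick, covering x -118 to 42, y -230 to 205 mm. Origin on the desk, mid-channel, at the gate; +y is the way the rack is pushed, -x the treadle's side, z up. Channel 66 mm wide (x -33 to 33) between 4 mm grey walls, tops 34 mm above the desk, open above and at the -y end.
- lane_end (a point): Middle of the end stop's inner face, on the base plate's top (4 mm above the desk), at lane y = 194 mm. The stop is a wall 44 mm high; the rack's leading end must come up against it, its origin then at lane y = 122 mm.
- gate (a joint): Gate angle, rad: 0 shut, 0.8 end of travel. Shaft parallel to lane y at lane x = -44 mm, 16 mm above the desk; treadle (-x side) and blade are rigid on it: treadle down swings the blade up and out over the wall. A spring shuts it: 1 to 3 N and 35 mm of travel at 40 mm from the shaft. Blade clear of the channel above 0.66 rad; aim for 0.7 to 0.8, until the rack's origin is past lane y = 75 mm.
- treadle (a point): On the upper face of the treadle's pad, halfway along, 44 mm from the shaft: dark steel plate 38 mm wide, 4 mm thick, along lane y -225 to 60 mm, so a pressing fingertip can slide along it. Shut, it slopes up outward at 26 deg: from lane x -57 (38 mm above the desk) to x -91 mm (55 mm). Fully open it slopes 20 deg down outward: from x -67 (22 mm above the desk) to x -103 mm (10 mm).
- blade (a point): Middle of the inner edge of the gate's blade: upright steel plate across the lane at lane y = 0, 22 wide, 16 high, 6 mm thick. Shut it bars the channel at lane x -34 to -12 mm, 39 to 55 mm above the desk. Open it stands over the shaft, lane x -68 to -36 mm, up to 67 mm above the desk: it passes between the two fingers, so keep the hand above that.
- tube_rack: Pale plastic tube rack, 58 wide (x), 143 long (y), 58 mm high, about 0.2 kg; origin at the centre of its underside. Starts in the channel, axes nearly the lane's, leading (+y) end 20 to 53 mm before the blade. Push the flat upright end plate, 52 mm wide, at its y = -72 mm. Three capped tubes, fixed, stand in its leading half (y 10 to 54 mm), tops 90 mm above its underside.
- coverslip_box: Small blue and white square box, 35 x 35 x 21 mm, loose on the desk just beyond the lane's far wall; origin at the centre of its underside. Leave it.
- oil_bottle: Small amber bottle with a white cap, 30 mm across, 66 mm high, loose on the desk beyond the lane's far wall, past the gate; origin at the centre of its underside. Leave it.
- marker: Short black marker pen with a red cap, 16 x 82 x 14 mm, loose on the desk on the robot's side of the treadle, lying along the lane; origin at the centre of its underside. Leave it.
Mind the look-alikes: they are no part of the job. Leave any turquoise look-alike of the tube_rack alone.

How it is judged:
On the way, in this order (a step that is already met when the one before it is completed fails the run):
1. the gate is pressed open while the rack still waits in front of it (value of joint gate above 0.6 rad and y of tube_rack in the frame of lane below -0.07 m), for 0.1 s.
2. the rack is halfway through, the gate still held open (value of joint gate above 0.5 rad and y of tube_rack in the frame of lane between 0 and 0.06 m).
At the end, for the whole second after the job is handed in: The rack stands upright in the lane at rest with its leading end at the end stop (gap under 10 mm), and the gate is shut behind it (joint under 0.08 rad) (y of tube_rack in the frame of lane between 0.112 and 0.128 m and x of tube_rack in the frame of lane between -0.012 and 0.012 m and z of tube_rack in the frame of lane below 0.008 m and angle between tube_rack's own z axis and vertical below 0.06 rad and value of joint gate below 0.08 rad and linear speed of tube_rack below 0.01 m/s); the robot touches nothing.
It fails at once if the gate is let down (below 0.4 rad) while the rack is passing it (value of joint gate below 0.4 rad and y of tube_rack in the frame of lane between -0.062 and 0.068 m).
It fails at once if the rack is lifted (more than 12 mm) (z of tube_rack in the frame of lane above 0.016 m).
It fails at once if the rack is tipped (more than 0.2 rad) (angle between tube_rack's own z axis and vertical above 0.2 rad).
It fails at once if the coverslip box, oil bottle or marker is moved (more than 20 mm) (distance of any of coverslip_box, oil_bottle, marker from where it was at the start of the episode above 0.02 m).
It also fails if it takes over 38 s, if anything falls off the work surface, if the arm or the gripper's body presses on something with over 40 N, if the wrist force passes 120 N, or if a joint passes its speed limit or range.

### The arm

A 6-joint arm with a two-finger parallel gripper is mounted at the origin on a cart in front of the work surface, level with it; the furniture and walls round the work are solid. World frame = base frame: x ahead of the robot, y to its left, z up, the work surface at z = 0. Lengths are in m, angles in rad, forces in N, time in s.
With the tool pointing down it reaches from about 0.275 to 1 m from the base axis. Payload 8.4 kg.
Tool frame: the origin (TCP) lies midway between the tips of the shut fingers; the grasp point (between the pads) lies 19 mm behind it; z points along the fingers, y is the direction in which the jaws open and shut (so a half turn about z gives the same grasp; the last joint's range is limited). The gripper opens to 85 mm and grips with 20 to 120 N. Pads are 22 mm wide; open, the fingers measure 114 mm over their backs; the gripper's body (76 mm by 85 mm) begins 54 mm behind the grasp point. The pads swing forward as they close: fully open they stand 13 mm farther back than shut.
Start: joints at [-1.288, 0.353, 1.633, -0, 1.155, -0.002], TCP at [0.176, -0.6, 0.231] pointing down, gripper open.
Joint ranges: [-2.63, 2.63], [-0.92, 2.1], [0.06, 2.66], [-1.3, 4.44], [0, 2.69], [-3.02, 3.02]. Speed limits (rad/s): [2.22, 2.22, 2.79, 3.14, 3.14, 3.14].

### API

Orientations are given as [roll, pitch, yaw] about the fixed x, y, z axes, in that order (R = Rz(yaw) Ry(pitch) Rx(roll)).
In Python, from bench import state, cams, workorder gives the robot as it stands. The module is installed in compiled form; this text tells all that it offers.
- The arm moves only by the shell command python3 -m crank 'ROWS' [FORCE]. ROWS is JSON, a list that holds one entry, the list of rows, each a list of 5 numbers: the opening, from 0 (shut) to 1 (fully open), then the shift along the tool's x, y, z in m, then the turn about the tool's z in degrees. In form: [[[grip, tx, ty, tz, twist], ...]]. A call has exactly 10 rows; each row is the pose to reach, as a shift and turn from the pose measured when the call began, along the tool's axes at that moment; what a row does not reach only later rows make up. A row lasts 1/10 s, in which the tool goes at most 50 mm and 8.59 degrees, less where a joint would pass 70% of its speed; a pose out of reach is approached as far as the arm can. A call with a gripper value outside its range is refused whole. The fingers move at their own pace and stop on an object; FORCE is the grip in N (left out, the last holds). Time passes only in rows, so rows that repeat a pose let the fingers close, or fill a call up. It gives the time, the measured TCP pose, the force and the opening at its end, in the units of the state.
- state(): the state, without advancing time (a new reading comes with each control period).
- cams.capture(name): name is "side" or "top"; returns the picture (400x640x3 uint8, red, green, blue); there is no depth.
- cams.camera_model(name): a dict with "vertical_fov" (degrees; the focal length in pixels is half the picture's height over the tangent of half this angle, whatever the lens; pixels are square), "cx", "cy" (the principal point, pixels), "pose" (4x4, takes a point from camera to world coordinates). Camera axes: x right, y down, z forward; pixel columns grow to the right and rows downward; lengths in m; the calibration is good to about 2 mm. A picture is of the moment at which its call begins. camera_model takes no time and is no camera call.
- workorder.finish_job(): hands the job in, once; it reports no verdict.
The state is a dict: "t": time; "q": joint angles; "qvel": joint speeds; "tau": joint torques, N m; "position": TCP position; "ee_rot": TCP orientation; "contact_force": force on the tool from outside, world axes, zero at the start; "moment": the same for the moment, N m; "finger_gap": finger opening in m.
Only numpy, scipy, OpenCV 4.12 (cv2) and the standard library are available. Lean on these libraries where they do the work, as an engineer would, in place of code of your own. Each camera call takes 0.05 s, during which the arm holds its last target.

## Working session

There is one attempt and no reset: what is moved stays moved. The work goes in short steps, Python scripts to look and compute and a shell command to move; the robot and the scene stay as the last step left them, time stands still between calls to the robot, and variables do not carry over. Pictures are saved under pics/ and viewed, and the job is handed in when it is done.

```bash
mkdir -p pics
python3 - <<'E'
from bench import state,cams
import cv2
print(state())
for n in("top","side"):
    m=cams.camera_model(n);print(n,m)
    cv2.imwrite(f"pics/{n}0.png",cams.capture(n)[:,:,::-1])
E
```

```text
{'t': 0.0, 'q': array([-1.28841811e+00,  3.53644524e-01,  1.63418091e+00, -2.39408868e-05,
        1.15518575e+00, -2.43406266e-03]), 'qvel': array([-4.26093136e-05,  1.28534980e-04, -2.34954778e-04,  1.00830434e-04,
        1.58205419e-04,  1.01577151e-04]), 'tau': array([-2.07883531e-04, -6.05249119e+01, -3.42068446e+01,  5.99043256e-05,
        9.35127639e-03, -1.92515938e-05]), 'position': array([ 0.17544414, -0.59935037,  0.23054393]), 'ee_rot': array([-3.14017407e+00,  1.84362140e-05,  2.84821979e-01]), 'contact_force': array([-0.42568632, -0.45871078, -0.1870463 ]), 'moment': array([-0.017305  ,  0.02271547, -0.0166291 ]), 'finger_gap': 0.08521114171647151}
top {'vertical_fov': 54.052137038838, 'cx': 321.23541559576444, 'cy': 198.84251633663624, 'pose': array([[-0.01190806, -0.99470629,  0.1020666 ,  0.41897532],
       [-0.99986021,  0.01064688, -0.01289233,  0.01742263],
       [ 0.01173739, -0.10220585, -0.99469402,  0.97359761],
       [ 0.        ,  0.        ,  0.        ,  1.        ]])}
side {'vertical_fov': 51.487421055160326, 'cx': 321.7820764771014, 'cy': 199.843840925587, 'pose': array([[ 0.99977326,  0.00148389, -0.02124223,  0.55313711],
       [ 0.01951491, -0.46302277,  0.88613153, -0.81393302],
       [-0.00852071, -0.88634514, -0.46294674,  0.50943439],
       [ 0.        ,  0.        ,  0.        ,  1.        ]])}
```

View pics/top0.png

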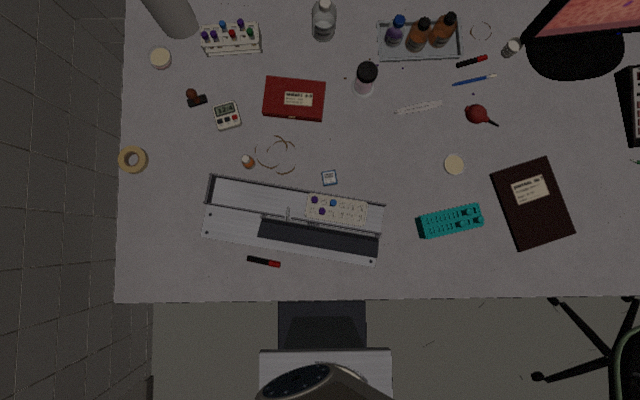

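View pics/side0.png

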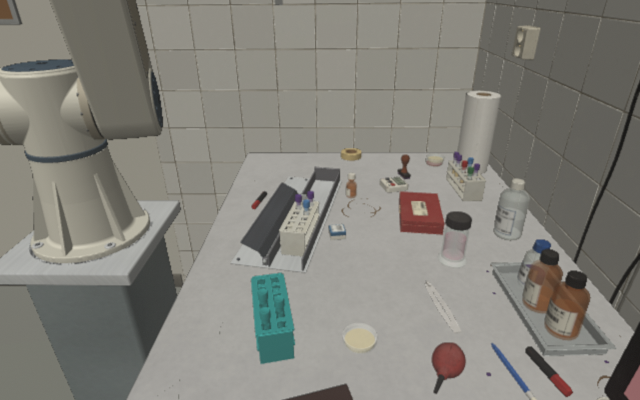

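Run:
```python
import cv2
a=cv2.imread("pics/top0.png")[165:275,195:395];cv2.imwrite("pics/topc.png",cv2.resize(a,None,fx=4,fy=4,interpolation=cv2.INTER_CUBIC))
a=cv2.imread("pics/side0.png")[150:275,225:385];cv2.imwrite("pics/sidec.png",cv2.resize(a,None,fx=4.5,fy=4.5,interpolation=cv2.INTER_CUBIC))
```

```text
(no output)
```

View pics/topc.png

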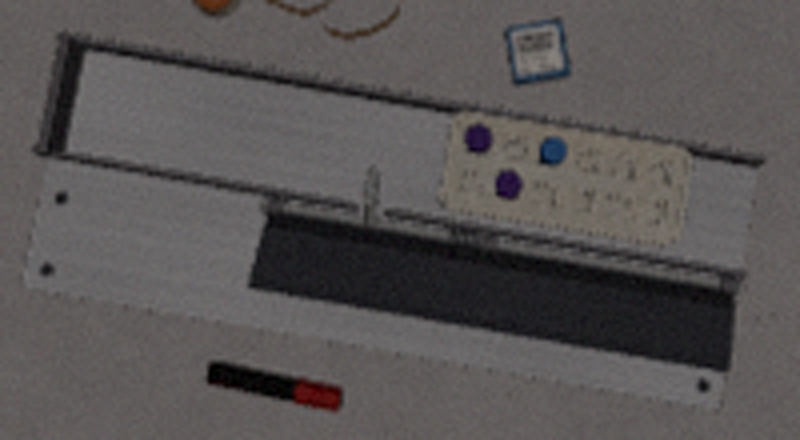

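View pics/sidec.png

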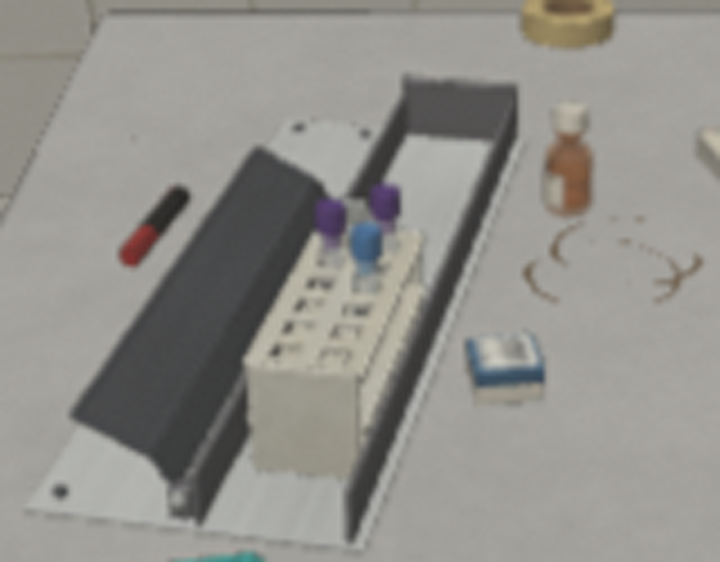

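```bash
cat > h.py <<'E'
import numpy as np
from bench import cams
def proj(n,P):
    m=cams.camera_model(n);T=np.linalg.inv(m["pose"]);P=np.atleast_2d(P)
    p=P@T[:3,:3].T+T[:3,3];f=200/np.tan(np.radians(m["vertical_fov"]/2))
    return np.c_[m["cx"]+f*p[:,0]/p[:,2],m["cy"]+f*p[:,1]/p[:,2]]
def ray(n,u,v,z):
    m=cams.camera_model(n);f=200/np.tan(np.radians(m["vertical_fov"]/2))
    d=m["pose"][:3,:3]@np.array([(u-m["cx"])/f,(v-m["cy"])/f,1]);o=m["pose"][:3,3]
    return o+d*(z-o[2])/d[2]
def W(L,P):
    P=np.atleast_2d(P)*1.;c,s=np.cos(L[2]),np.sin(L[2])
    return np.c_[L[0]+c*P[:,0]-s*P[:,1],L[1]+s*P[:,0]+c*P[:,1],P[:,2]]
def Li(L,p):
    c,s=np.cos(L[2]),np.sin(L[2]);d=np.array(p[:2])-L[:2];return np.array([c*d[0]+s*d[1],-s*d[0]+c*d[1]])
E
python3 - <<'E'
from h import *
from scipy.optimize import least_squares
top=np.array([[-118,205,4,25,290],[-118,-230,4,718,410],[37,-230,34,762,162],[-91,-225,55,727,370],[-91,60,55,250,288],[37,198,44,62,36],[-33,198,44,38,154]],float)
side=np.array([[-118,-230,4,28,512],[42,-230,4,362,548],[-91,-225,55,73,415],[-91,60,55,260,150]],float)
t=top[:,3:]/4+[195,165]-.375; s=side[:,3:]/4.5+[225,150]-.39
def res(L):return np.r_[(proj("top",W(L,top[:,:3]/1e3))-t).ravel(),(proj("side",W(L,side[:,:3]/1e3))-s).ravel()]
for loss in("linear","soft_l1"):
    r=least_squares(res,[.45,.05,0.],loss=loss);print(r.x,np.round(res(r.x).reshape(-1,2),1).tolist())
L=r.x;np.save("lane.npy",L)
for z in(.062,):
  for u,v in((680,245),(692,148),(450,110),(440,208)):
    print("rack top",np.round(Li(L,ray("top",u/4+195-.375,v/4+165-.375,z))*1e3,1))
  for u,v in((247,362),(362,375)): print("side rack rear",np.round(Li(L,ray("side",u/4.5+225-.39,v/4.5+150-.39,z))*1e3,1))
for n,p in(("treadle",[-.08,-.17,.1]),("rackrear",[0,-.2,.1]),("end",[0,.194,.004])): print(n,W(L,p))
for u,v in((248,261),(280,266)):print("marker",Li(L,ray("top",u,v,.01)))
print("box",Li(L,ray("top",329,178,.02)),"bottle",Li(L,ray("top",248,161,.06)))
E
```

```text
[ 0.50524804  0.08149688 -0.18209832] [[-1.4, 0.4], [0.3, 0.7], [1.2, -0.6], [1.0, 0.3], [-0.5, -0.1], [0.4, 0.1], [0.5, -0.6], [-0.6, -1.1], [1.1, -0.1], [0.3, -0.4], [-0.7, -1.2]]
[ 0.50530107  0.08161705 -0.1820998 ] [[-1.4, 0.4], [0.3, 0.6], [1.1, -0.6], [0.9, 0.3], [-0.6, -0.1], [0.3, 0.1], [0.4, -0.7], [-0.6, -1.2], [1.1, -0.1], [0.3, -0.5], [-0.6, -1.3]]
rack top [ -24.2 -183.5]
rack top [  32.9 -181.5]
rack top [ 30.8 -38.2]
rack top [-26.7 -42.4]
side rack rear [ -24.4 -180.4]
side rack rear [  29.6 -181.4]
treadle [[ 0.39583766 -0.07108449  0.1       ]]
rackrear [[ 0.46908206 -0.11507606  0.1       ]]
end [[0.54043351 0.27240938 0.004     ]]
marker [-0.1534658   0.07625406]
marker [-0.15218098 -0.00233181]
box [ 0.07923363 -0.08329036] bottle [0.08008635 0.11214594]
```

The rack meant is the pale one in the channel, with two purple caps and one blue, at top (336,208). It sits behind the blade at top (288,213). The look-alikes are the turquoise rack at (450,221) and a pale rack on the far desk at (232,38). Neither stands in the lane. The enlarged crops confirm this, and the end stop is at the left of the top view.

```bash
cat >> h.py <<'E'
from bench import state
from scipy.spatial.transform import Rotation as Ro
def rel(x,y,z,s=None):
    s=s or state();L=np.load("lane.npy");p=W(L,[x,y,z])[0]
    R=Ro.from_euler("xyz",s["ee_rot"]).as_matrix()
    yaw=s["ee_rot"][2];d=np.degrees((yaw-(L[2]+np.pi/2)+np.pi)%(2*np.pi)-np.pi)
    print("t",round(s["t"],2),"lane xy mm",np.round(Li(L,s["position"])*1e3,1),"z",round(s["position"][2]*1e3,1),"gap",round(s["finger_gap"]*1e3,1),"F",np.round(s["contact_force"],1))
    print("shift tool",np.round(R.T@(p-s["position"]),4),"twist",round(d,2))
E
python3 -c "
from h import *
rel(-.0355,-.207,.12)"
```

```text
t 0.1 lane xy mm [-201.  -729.5] z 230.6 gap 85.5 F [-0.2 -0.2 -0.2]
shift tool [ 0.383  -0.3919  0.1111] twist -63.25
```

```bash
python3 -m crank '[[[0.88,0.03,-0.03,0,-6],[0.88,0.065,-0.065,0,-13],[0.88,0.1,-0.1,0,-20],[0.88,0.135,-0.135,0,-27],[0.88,0.17,-0.17,0,-34],[0.88,0.205,-0.205,0,-41],[0.88,0.24,-0.24,0,-48],[0.88,0.275,-0.275,0,-55],[0.88,0.305,-0.31,0,-60],[0.88,0.335,-0.34,0,-63.25]]]'
python3 -c "
from h import *
rel(-.0355,-.207,.12)"
```

```text
t: 1.1
position: [0.4016, -0.1768, 0.231]
ee_rot: [-3.141, -0.001, 1.393]
contact_force: [0.7, 0.2, -0.0]
finger_gap: 0.0751
t 1.1 lane xy mm [ -55.2 -272.9] z 231.0 gap 75.1 F [ 0.7  0.2 -0. ]
shift tool [0.0657 0.02   0.1111] twist 0.22
```

```bash
python3 -m crank '[[[0.88,0.02,0.01,0.02,0.2],[0.88,0.045,0.02,0.05,0.2],[0.88,0.0655,0.02,0.08,0.2],[0.88,0.0655,0.02,0.11,0.2],[0.88,0.0655,0.02,0.13,0.2],[0.88,0.0655,0.02,0.13,0.2],[0.88,0.0655,0.02,0.13,0.2],[0.88,0.0655,0.02,0.13,0.2],[0.88,0.0655,0.02,0.13,0.2],[0.88,0.0655,0.02,0.13,0.2]]]'
python3 - <<'E'
from h import *
import cv2
rel(-.0355,-.207,.10)
for n,(a,b,c,d) in(("top",(150,290,195,415)),("side",(110,280,215,415))):
    I=cams.capture(n)[:,:,::-1][a:b,c:d];cv2.imwrite(f"pics/{n}1.png",cv2.resize(I,None,fx=3.5,fy=3.5,interpolation=cv2.INTER_CUBIC))
E
```

```text
t: 2.1
position: [0.4334, -0.116, 0.1019]
ee_rot: [3.141, -0.001, 1.389]
contact_force: [-0.2, 1.3, 0.0]
finger_gap: 0.0749
t 2.1 lane xy mm [ -35.  -207.4] z 101.9 gap 74.9 F [-0.2  1.3  0. ]
shift tool [ 0.0004 -0.0005  0.0019] twist -0.0
```

View pics/top1.png

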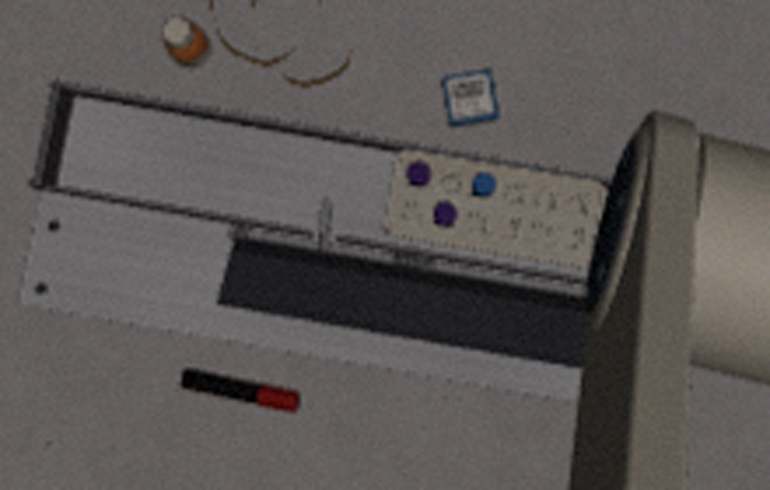

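View pics/side1.png

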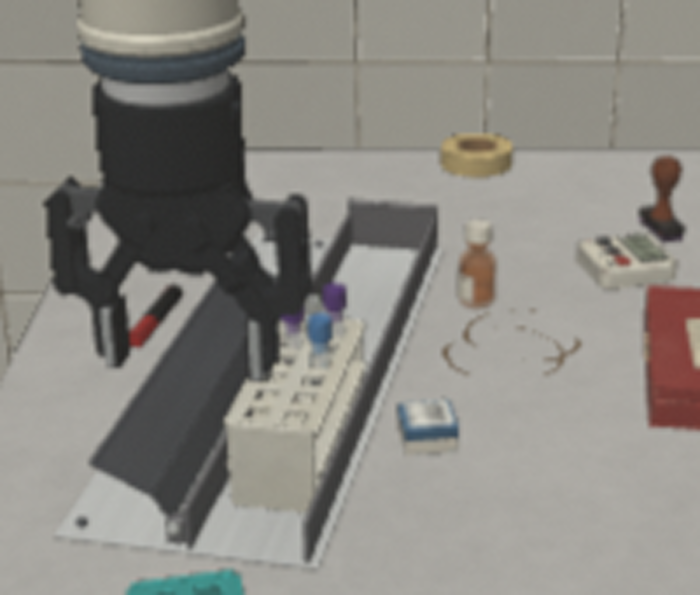

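Run:
```python
from h import *
L=np.load("lane.npy")
for x in(-.080,.009):
  for z in(.10,.11,.12): print(x,z,proj("side",W(L,[x,-.207,z]))[0])
print(proj("side",W(L,[.009,-.196,.11])),proj("side",W(L,[.009,-.218,.11])))
```

```text
-0.08 0.1 [247.50056033 217.84590897]
-0.08 0.11 [247.03492153 213.43433947]
-0.08 0.12 [246.56395871 208.97232907]
0.009 0.1 [291.04932038 222.12996993]
0.009 0.11 [290.82681991 217.65404126]
0.009 0.12 [290.60172368 213.12589495]
[[292.3234775  214.87334907]] [[289.29394204 220.50202837]]
```

```bash
python3 -m crank '[[[0.88,0,0,0.02,0],[0.88,0,0,0.04,0],[0.88,0,0,0.05,0],[0.88,0,0,0.06,0],[0.88,0,0,0.068,0],[0.88,0,0,0.076,0],[0.88,0,0,0.082,0],[0.88,0,0,0.086,0],[0.88,0,0,0.086,0],[0.88,0,0,0.086,0]]]'
python3 - <<'E'
from h import *
import cv2
rel(-.0355,-.207,.0125)
for n,(a,b,c,d) in(("side",(130,280,215,395)),):
    I=cams.capture(n)[:,:,::-1][a:b,c:d];cv2.imwrite(f"pics/{n}2.png",cv2.resize(I,None,fx=4,fy=4,interpolation=cv2.INTER_CUBIC))
E
```

```text
t: 3.2
position: [0.4328, -0.1157, 0.0156]
ee_rot: [-3.141, -0.001, 1.389]
contact_force: [-2.7, 1.9, 3.2]
finger_gap: 0.0753
t 3.2 lane xy mm [ -35.6 -207.2] z 15.6 gap 75.3 F [-2.7  1.9  3.2]
shift tool [0.0002 0.0001 0.0031] twist 0.0
```

View pics/side2.png

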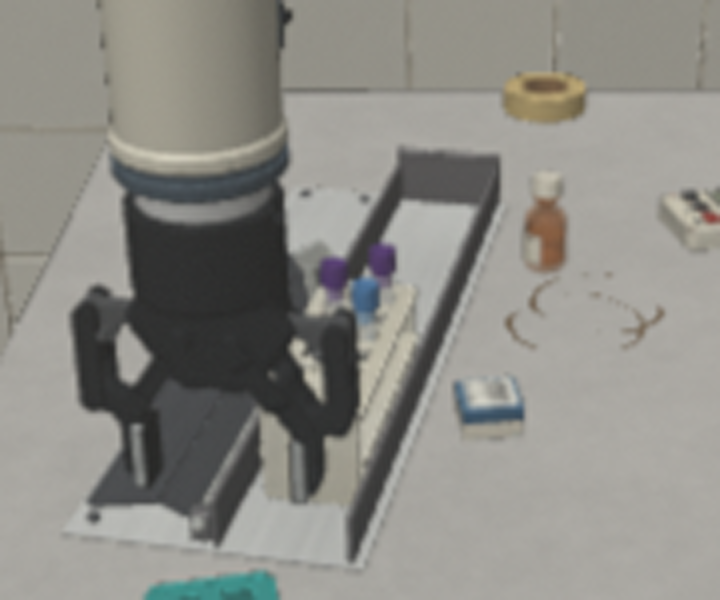

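```bash
cat >> h.py <<'E'
def gate(th,y=-.225):
    L=np.load("lane.npy");c,s=np.cos(th),np.sin(th);o=[]
    for a,b in((-47,39),(-13,22)):  # rotate so that -x side goes down
        o.append([(c*a-s*b-44)/1e3,y,(s*a+c*b+16)/1e3])
    return np.array(o),proj("side",W(L,o))
E
python3 - <<'E'
from h import *
for th in(.6,.65,.7,.75,.8):
    o,p=gate(th);print(th,np.round(o*1e3)[:,[0,2]].tolist(),np.round(p,1).tolist(),"crop",np.round((p-[215,130])*4,0).tolist(), "surf z at -72.5:",np.interp(-.0725,o[:,0],o[:,2]))
E
```

```text
0.6 [[-105.0, 22.0], [-67.0, 27.0]] [[236.3, 254.4], [253.7, 254.3]] crop [[85.0, 498.0], [155.0, 497.0]] surf z at -72.5: 0.02608319679917001
0.65 [[-105.0, 19.0], [-68.0, 26.0]] [[236.4, 255.6], [253.5, 254.8]] crop [[86.0, 503.0], [154.0, 499.0]] surf z at -72.5: 0.024734488437884374
0.7 [[-105.0, 16.0], [-68.0, 24.0]] [[236.5, 256.9], [253.3, 255.3]] crop [[86.0, 507.0], [153.0, 501.0]] surf z at -72.5: 0.0233957306759707
0.75 [[-105.0, 12.0], [-69.0, 23.0]] [[236.7, 258.1], [253.2, 255.7]] crop [[87.0, 512.0], [153.0, 503.0]] surf z at -72.5: 0.022060430516540414
0.8 [[-105.0, 9.0], [-69.0, 22.0]] [[237.0, 259.3], [253.1, 256.2]] crop [[88.0, 517.0], [152.0, 505.0]] surf z at -72.5: 0.020721900704847307
```

```bash
python3 -m crank '[[[0.88,0,0,0.001,0],[0.88,0,0,0.002,0],[0.88,0,0,0.0028,0],[0.88,0,0,0.0028,0],[0.88,0,0,0.0028,0],[0.88,0,0,0.0028,0],[0.88,0,0,0.0028,0],[0.88,0,0,0.0028,0],[0.88,0,0,0.0028,0],[0.88,0,0,0.0028,0]]]'
python3 - <<'E'
from h import *
import cv2
rel(-.0355,-.207,.0125)
for n,(a,b,c,d) in(("side",(130,280,215,395)),):
    I=cams.capture(n)[:,:,::-1][200:275,225:325];cv2.imwrite(f"pics/{n}3.png",cv2.resize(I,None,fx=7,fy=7,interpolation=cv2.INTER_CUBIC))
E
```

```text
t: 4.25
position: [0.433, -0.1157, 0.0129]
ee_rot: [-3.141, -0.001, 1.389]
contact_force: [-4.4, 1.8, 3.3]
finger_gap: 0.0751
t 4.25 lane xy mm [ -35.4 -207.2] z 12.9 gap 75.1 F [-4.4  1.8  3.3]
shift tool [ 0.0002 -0.0001  0.0004] twist 0.0
```

View pics/side3.png

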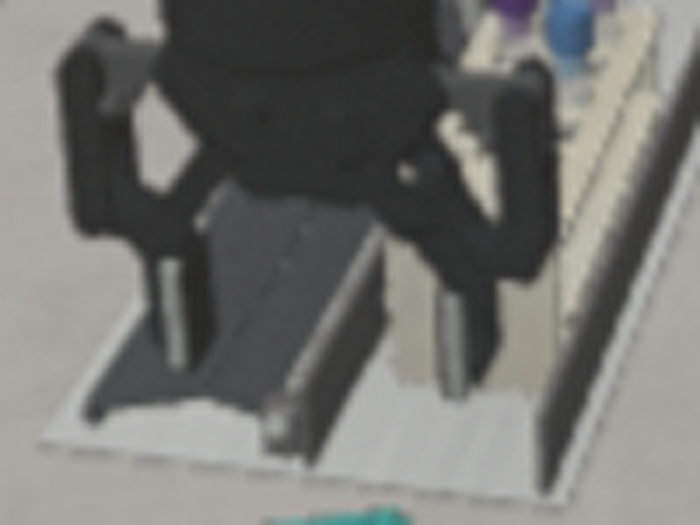

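```bash
python3 -m crank '[[[0.88,0.005,0,0.0003,0],[0.88,0.010,0,0.0003,0],[0.88,0.014,0,0.0003,0],[0.88,0.018,0,0.0003,0],[0.88,0.022,0,0.0003,0],[0.88,0.027,0,0.0003,0],[0.88,0.032,0,0.0003,0],[0.88,0.037,0,0.0003,0],[0.88,0.042,0,0.0003,0],[0.88,0.042,0,0.0003,0]]]'
python3 - <<'E'
from h import *
import cv2
rel(-.0355,.039,.0128)
I=cams.capture("side")[:,:,::-1][130:280,215:395];cv2.imwrite("pics/side4.png",cv2.resize(I,None,fx=4,fy=4,interpolation=cv2.INTER_CUBIC))
I=cams.capture("top")[:,:,::-1][150:290,195:415];cv2.imwrite("pics/top4.png",cv2.resize(I,None,fx=3.5,fy=3.5,interpolation=cv2.INTER_CUBIC))
E
```

```text
t: 5.3
position: [0.4406, -0.0737, 0.0127]
ee_rot: [-3.141, -0.002, 1.389]
contact_force: [-0.0, 1.1, 1.6]
finger_gap: 0.0755
t 5.3 lane xy mm [ -35.5 -164.4] z 12.7 gap 75.5 F [-0.   1.1  1.6]
shift tool [2.034e-01 1.000e-04 2.000e-04] twist 0.02
```

View pics/side4.png

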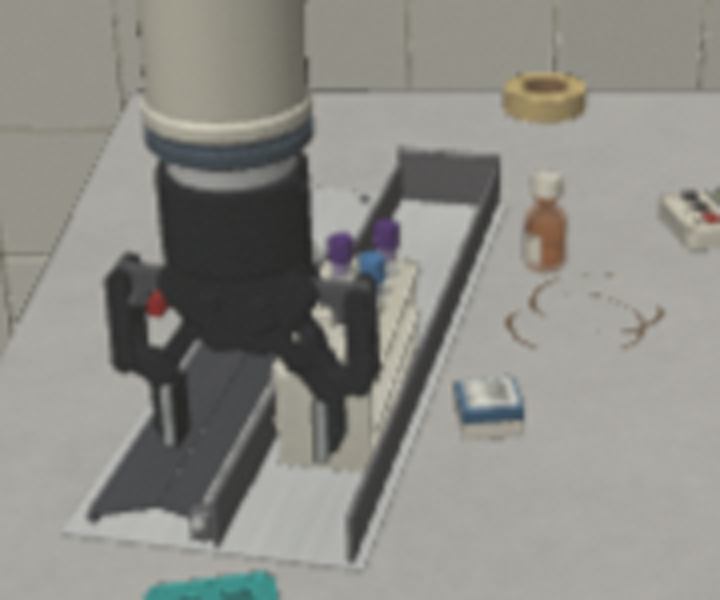

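View pics/top4.png

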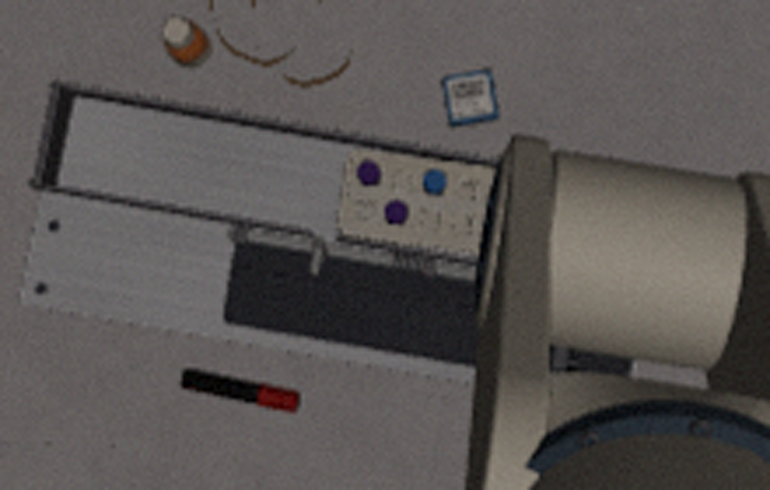

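The side view shows the gate held open, with the treadle corner at crop (90,515), about 0.77 rad. In the top view the blade has swung out, and the rack is straight with its leading end just before the gate. I'll keep pushing.

```bash
python3 -m crank '[[[0.88,0.005,0,0,0],[0.88,0.011,0,0,0],[0.88,0.017,0,0,0],[0.88,0.023,0,0,0],[0.88,0.029,0,0,0],[0.88,0.035,0,0,0],[0.88,0.041,0,0,0],[0.88,0.047,0,0,0],[0.88,0.053,0,0,0],[0.88,0.059,0,0,0]]]'
python3 - <<'E'
from h import *
rel(-.0355,.039,.0128)
E
python3 -m crank '[[[0.88,0.006,0,0,0],[0.88,0.012,0,0,0],[0.88,0.018,0,0,0],[0.88,0.024,0,0,0],[0.88,0.030,0,0,0],[0.88,0.036,0,0,0],[0.88,0.042,0,0,0],[0.88,0.048,0,0,0],[0.88,0.053,0,0,0],[0.88,0.055,0,0,0]]]'
python3 - <<'E'
from h import *
import cv2
rel(-.0355,.039,.0128)
I=cams.capture("side")[:,:,::-1][110:280,215:395];cv2.imwrite("pics/side5.png",cv2.resize(I,None,fx=3.5,fy=3.5,interpolation=cv2.INTER_CUBIC))
I=cams.capture("top")[:,:,::-1][150:290,195:415];cv2.imwrite("pics/top5.png",cv2.resize(I,None,fx=3.5,fy=3.5,interpolation=cv2.INTER_CUBIC))
E
```

```text
t: 6.4
position: [0.4512, -0.0154, 0.0127]
ee_rot: [-3.141, -0.002, 1.389]
contact_force: [-0.5, -2.6, 2.6]
finger_gap: 0.0747
t 6.4 lane xy mm [ -35.6 -105.2] z 12.7 gap 74.7 F [-0.5 -2.6  2.6]
shift tool [1.442e-01 1.000e-04 2.000e-04] twist 0.01
t: 7.4
position: [0.4613, 0.0392, 0.0128]
ee_rot: [-3.141, -0.002, 1.389]
contact_force: [-0.4, -3.3, 1.5]
finger_gap: 0.075
t 7.4 lane xy mm [-35.6 -49.7] z 12.8 gap 75.0 F [-0.4 -3.3  1.5]
shift tool [0.0887 0.0002 0.0002] twist 0.03
```

View pics/side5.png

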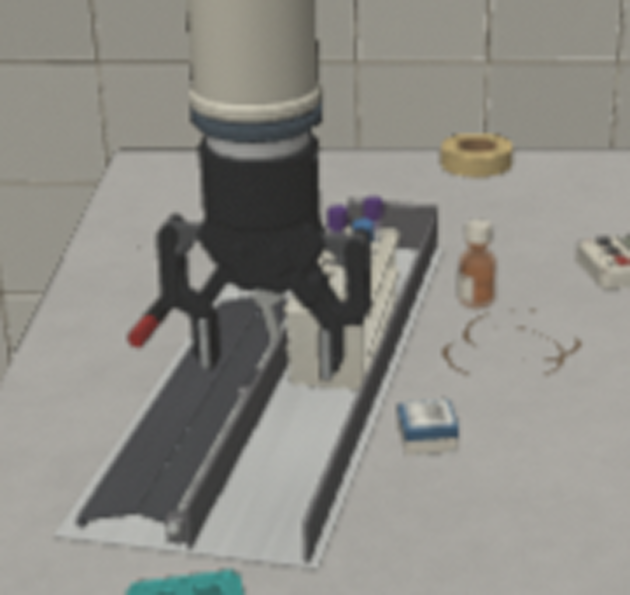

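View pics/top5.png

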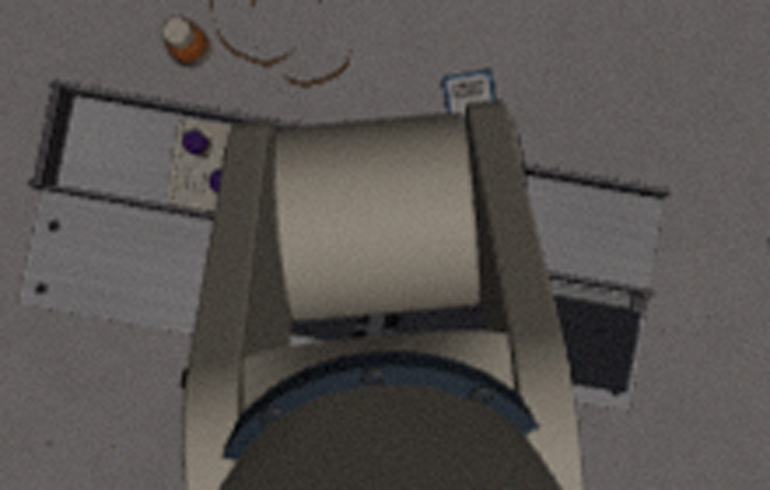

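```bash
python3 - <<'E'
from h import *
L=np.load("lane.npy")
for u,v in((178,120),(170,200)): print(Li(L,ray("top",u/3.5+195-.36,v/3.5+150-.36,.062))*1e3)
E
python3 -m crank '[[[0.88,0.005,-0.001,0.0002,0],[0.88,0.010,-0.001,0.0002,0],[0.88,0.015,-0.001,0.0002,0],[0.88,0.020,-0.001,0.0002,0],[0.88,0.025,-0.001,0.0002,0],[0.88,0.031,-0.001,0.0002,0],[0.88,0.037,-0.001,0.0002,0],[0.88,0.043,-0.001,0.0002,0],[0.88,0.048,-0.001,0.0002,0],[0.88,0.052,-0.001,0.0002,0]]]'
python3 - <<'E'
from h import *
import cv2
rel(-.0365,.039,.0128)
I=cams.capture("side")[:,:,::-1][110:280,215:395];cv2.imwrite("pics/side6.png",cv2.resize(I,None,fx=3.5,fy=3.5,interpolation=cv2.INTER_CUBIC))
E
```

```text
[ 25.21458425 107.23526948]
[-28.41778861 102.33047086]
t: 8.5
position: [0.4698, 0.091, 0.0127]
ee_rot: [-3.141, -0.002, 1.389]
contact_force: [-0.9, -2.4, 1.6]
finger_gap: 0.0754
t 8.5 lane xy mm [-36.6   2.8] z 12.7 gap 75.4 F [-0.9 -2.4  1.6]
shift tool [ 0.0362  0.0002 -0.    ] twist 0.03
```

View pics/side6.png

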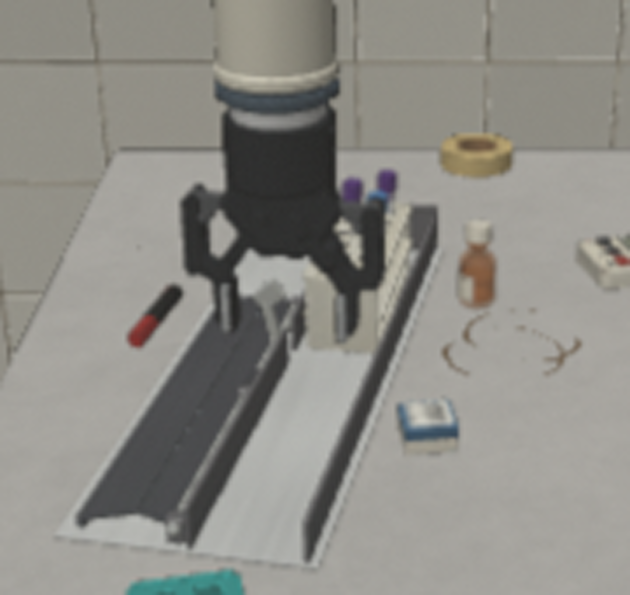

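```bash
python3 -m crank '[[[0.88,0.005,0,0,0],[0.88,0.010,0,0,0],[0.88,0.015,0,0,0],[0.88,0.020,0,0,0],[0.88,0.025,0,0,0],[0.88,0.028,0,0,0],[0.88,0.030,0,0,0],[0.88,0.032,0,0,0],[0.88,0.033,0,0,0],[0.88,0.033,0,0,0]]]'
python3 - <<'E'
from h import *
rel(-.0365,.039,.0128)
E
python3 -m crank '[[[0.88,0.0005,0,0,0],[0.88,0.001,0,0,0],[0.88,0.0015,0,0,0],[0.88,0.002,0,0,0],[0.88,0.0025,0,0,0],[0.88,0.0025,0,0,0],[0.88,0.0025,0,0,0],[0.88,0.0025,0,0,0],[0.88,0.0025,0,0,0],[0.88,0.0025,0,0,0]]]'
python3 - <<'E'
from h import *
import cv2
rel(-.0365,.039,.0128)
I=cams.capture("side")[:,:,::-1][110:280,215:395];cv2.imwrite("pics/side7.png",cv2.resize(I,None,fx=3.5,fy=3.5,interpolation=cv2.INTER_CUBIC))
I=cams.capture("top")[:,:,::-1][150:290,195:415];cv2.imwrite("pics/top7.png",cv2.resize(I,None,fx=3.5,fy=3.5,interpolation=cv2.INTER_CUBIC))
E
```

```text
t: 9.55
position: [0.4759, 0.1239, 0.0128]
ee_rot: [-3.141, -0.002, 1.389]
contact_force: [-1.0, -1.0, 2.6]
finger_gap: 0.0753
t 9.55 lane xy mm [-36.5  36.3] z 12.8 gap 75.3 F [-1.  -1.   2.6]
shift tool [0.0027 0.     0.0001] twist 0.02
t: 10.55
position: [0.476, 0.1258, 0.0128]
ee_rot: [-3.141, -0.002, 1.389]
contact_force: [-2.3, -7.2, 4.3]
finger_gap: 0.0751
t 10.55 lane xy mm [-36.9  38.1] z 12.8 gap 75.1 F [-2.3 -7.2  4.3]
shift tool [ 0.0009  0.0004 -0.    ] twist -0.01
```

View pics/side7.png

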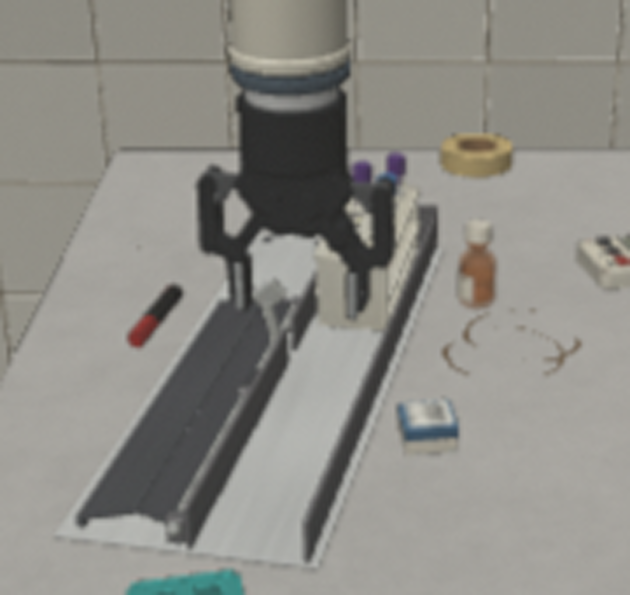

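View pics/top7.png

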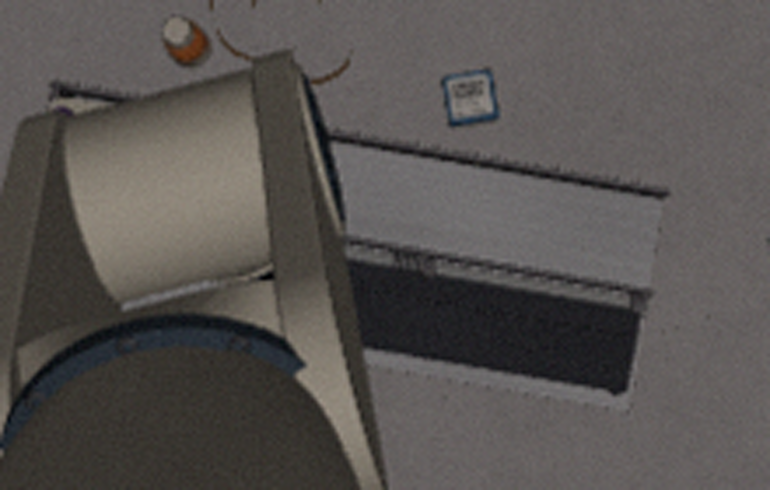

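The push force rose to 7 N at lane y = 38 mm, so the rack is against the stop. I'll back off 5 mm, then lift slowly so the gate follows the finger shut.

```bash
python3 -m crank '[[[0.88,-0.003,0,0,0],[0.88,-0.006,0,0,0],[0.88,-0.006,0,-0.008,0],[0.88,-0.006,0,-0.018,0],[0.88,-0.006,0,-0.028,0],[0.88,-0.006,0,-0.038,0],[0.88,-0.006,0,-0.05,0],[0.88,-0.006,0,-0.07,0],[0.88,-0.006,0,-0.1,0],[0.88,-0.006,0,-0.13,0]]]'
python3 -m crank '[[[0.88,-0.01,-0.01,-0.04,0],[0.88,-0.04,-0.02,-0.05,0],[0.88,-0.08,-0.03,-0.06,0],[0.88,-0.12,-0.04,-0.06,0],[0.88,-0.16,-0.04,-0.06,0],[0.88,-0.2,-0.04,-0.06,0],[0.88,-0.24,-0.04,-0.06,0],[0.88,-0.27,-0.04,-0.06,0],[0.88,-0.29,-0.04,-0.06,0],[0.88,-0.29,-0.04,-0.06,0]]]'
python3 - <<'E'
from h import *
import cv2
rel(-.0365,.039,.0128)
I=cams.capture("side")[:,:,::-1][110:280,215:395];cv2.imwrite("pics/side8.png",cv2.resize(I,None,fx=3.5,fy=3.5,interpolation=cv2.INTER_CUBIC))
I=cams.capture("top")[:,:,::-1][150:290,195:415];cv2.imwrite("pics/top8.png",cv2.resize(I,None,fx=3.5,fy=3.5,interpolation=cv2.INTER_CUBIC))
E
```

```text
t: 11.65
position: [0.4745, 0.1196, 0.1443]
ee_rot: [-3.14, -0.001, 1.389]
contact_force: [0.9, 0.4, 0.3]
finger_gap: 0.075
t: 12.65
position: [0.3822, -0.1602, 0.2047]
ee_rot: [-3.141, -0.001, 1.386]
contact_force: [-0.8, 0.5, 0.1]
finger_gap: 0.0751
t 12.65 lane xy mm [ -77.3 -260.1] z 204.7 gap 75.1 F [-0.8  0.5  0.1]
shift tool [0.2991 0.0401 0.1921] twist -0.16
```

View pics/side8.png

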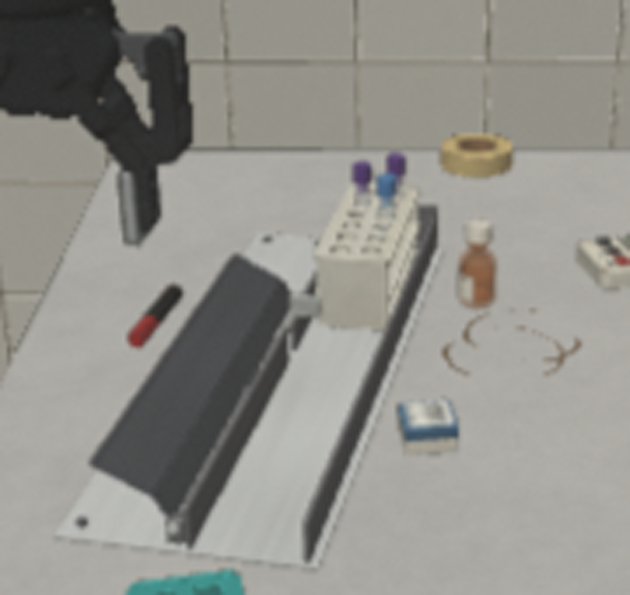

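View pics/top8.png

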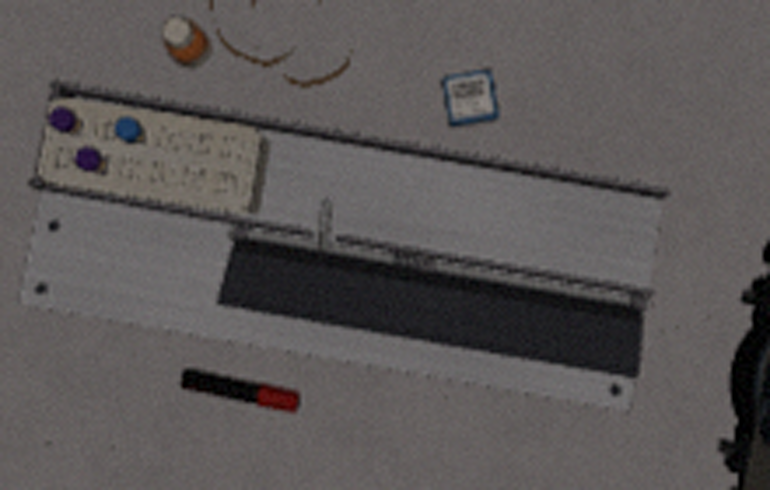

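Run:
```python
from h import *
from bench import workorder
L=np.load("lane.npy")
for u,v in((263,132),(252,214)): print("rear top",Li(L,ray("top",u/3.5+195-.36,v/3.5+150-.36,.062))*1e3)
for u,v in((317,249),(392,264)): print("side rear",Li(L,ray("side",u/3.5+215-.36,v/3.5+110-.36,.062))*1e3)
print(state()["qvel"].round(3)); print(workorder.finish_job())
```

```text
rear top [26.9591921  49.81835601]
rear top [-28.32358631  46.97850356]
side rear [-28.80083894  61.82077761]
side rear [29.89792993 46.89649932]
[ 0.027  0.003  0.004  0.003 -0.003  0.002]
the job is handed in; nothing more can be done
None
```

The rack is through the gate and up against the end stop, the gate has sprung shut behind it, and I handed the job in at about 12.75 s. The hand-in gives no verdict.

I held the treadle down with one finger, keeping the gate at about 0.75 rad (read from the side view). The other finger pushed the rack along the lane in small steps until the push force rose to about 7 N at the stop. I then backed off 6 mm and lifted the hand clear.

**Last checks:**
- **Rack position:** the top view puts the rack's rear end at lane y of 47 to 50 mm, so its origin is at about 119 to 122 mm and x is about 0. It stands upright.
- **Gate:** the treadle and blade look the same as in the first pictures with the gate shut.
- **Other objects:** the coverslip box, oil bottle and marker look unmoved in the pictures.
- **Hand:** nothing touches the gripper; the force reading is under 1 N.
- **Disagreement:** one rear-corner reading from the side view gave y = 62 mm. The other side corner gave 47 mm, in line with the top view. I took the 62 mm as a misread corner pixel, since the picture shows the rack straight, and did not re-measure it.

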